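Shut the drying cabinet's lid, free its sagging bolt and hold the gate ajar

ROBOT

A 6-joint arm with a two-finger parallel gripper is mounted at the origin on a cart in front of the work surface, level with it; the furniture and walls round the work are solid. World frame = base frame: x ahead of the robot, y to its left, z up, the work surface at z = 0. Lengths are in m, angles in rad, forces in N, time in s.
With the tool pointing down it reaches from about 0.35 to 0.775 m from the base axis. Payload 7.3 kg.
Tool frame: the origin (TCP) lies at the very end of the fingers, on their centre line; the grasp point (between the pads) lies 19 mm behind it; z points along the fingers, y is the line along which they close (so a half turn about z gives the same grasp; the last joint's range is limited). The gripper opens to 92 mm and grips with 3 to 60 N. Pads are 19 mm wide; open, the fingers measure 130 mm over their backs; the gripper's body (75 mm by 190 mm) begins 47 mm behind the grasp point.
Start: joints at [1.011, 0.342, 1.524, -0, 1.275, -0.146], TCP at [0.211, 0.481, 0.227] pointing down, gripper open.
Joint ranges: [-2.53, 2.53], [-0.77, 2.02], [0.04, 2.7], [-1, 4.14], [0.28, 2.66], [-3.11, 3.11]. Speed limits (rad/s): [2.57, 2.57, 3.14, 3.14, 3.14, 3.14].

INTERFACE

Orientations are given as a rotation vector (axis times angle).
In Python, from cell import bot, move_gripper, kin, optics gives the robot as it stands. Calls block until the motion is done:
- bot.move_to(position, orientation): joint-space move of the TCP to a pose.
- bot.movel(position, rotation=None, vel=0.15): straight line of the TCP; rotation=None keeps the orientation; vel is the mean speed in m/s.
- bot.move_joints(angles): joint-space move.
- move_gripper(opening, grip_force=None): finger opening in m; grip_force is the grip in N (None keeps the last); returns when the fingers have stopped.
- bot.pause(seconds).
- kin.inverse_kinematics(position, orientation): joint angles nearest the present ones, or None.
- bot.sense(): the state.
- optics.read_camera(name): name is "side" or "top"; returns a dict with "color" (400x640x3 uint8, blue, green, red), "intrinsics" (3x3 intrinsics, pixels), "cam_to_world" (4x4, takes a point from camera to world coordinates). Camera axes: x right, y down, z forward; pixel columns grow to the right and rows downward; lengths in m; the calibration is good to about 2 mm. A picture is of the moment at which its call begins. There is no depth.
A pose or a line that the arm cannot do raises bot.MotionError and nothing moves.
- bot.finish_job(): hands the job in; it is judged then, once.
The state is a dict: "t": time; "joints": joint angles; "joint_vel": joint speeds; "joint_torque": joint torques, N m; "eef_pos": TCP position; "orientation": TCP orientation; "ft_force": force on the tool from outside, world axes, zero at the start; "wrist_torque": the same for the moment, N m; "grip_width": finger opening in m; "gripper_force": force on a finger pad.
Only numpy, scipy, OpenCV 4.12 (cv2) and the standard library are available. Lean on these libraries where they do the work, as an engineer would, in place of code of your own. Each camera call takes 0.05 s, during which the arm holds its last target. There are 200 camera calls.

TASK

Gently lower the open lid of the small drying cabinet until it is fully shut. Then free the gate in its front: the barrel bolt sags in its worn guides, so lift it by its upright handle and, keeping it lifted, draw it over the bent-up lip of the keeper and right out of the keeper. Swing the gate ajar by the bolt handle, about 25 degrees, and finish while still gripping the handle and holding the gate there, as its spring would pull it shut; leave the timer and the steel tumbler beside it alone.

Things in the scene. Friction and masses are not known exactly. Their poses are not given: they have to be found in the camera images.
- cabinet: fixed white metal drying cabinet on the worktop, 130 (x) x 220 (y) x 130 mm high. Origin: centre of its underside; z up; its front with the gate faces its own -x (towards the robot), +y is to the left seen from the robot. On the left of its front a fixed post (y +64 to +110 mm) carries the steel keeper
- keeper_lip_top (a point): middle of the top edge of the keeper's bent-up lip, cabinet frame x -103, y +76, z 89 mm; the lip is 8 mm thick (y +72 to +80). The keeper is a fork open on top, 22 mm wide inside (along x), its two 4 mm cheeks y +72 to +104, tops at z 120 mm; the lip closes its near (gate) end from below
- lid (a joint): the lid, a flat aluminium plate 140 (front to back) x 224 x 8 mm with a small tab at the left of its front edge, hinged along its far edge. 0 = fully shut (flat, top at z 140 mm), grows as it opens; starts at 0.55 to 0.95 rad. Stiff hinge: it stays where it is left; a push of 1 to 4 N near its free edge on the outer (far) side lowers it
- lid_hinge (a point): middle of the lid's hinge axis, at the cabinet's far top edge (cabinet frame x +67, y 0, z 132 mm); the axis runs along the cabinet's y. It lies in the lid's underside plane
- lid_edge (a point): middle of the lid's free edge on its outer (upper) face, 135 mm from the hinge axis; moves with the lid
- gate (a joint): the gate, an aluminium-framed clear panel 156 wide x 112 high x 8 mm, upper edge at z 126 mm, on an upright hinge at its right edge. 0 = shut, positive (counterclockwise from above) as its left edge swings out towards the robot, up to 1.2 rad. A spring always pulls it shut (2 to 3 N at the bolt handle). It cannot swing while the bolt's ball is in the keeper
- gate_hinge (a point): point on the gate's upright hinge axis (cabinet frame x -73, y -100, z 85 mm)
- gate_edge (a point): point on the gate's free left edge, 160 mm from the hinge axis; moves with the gate
- bolt: steel barrel bolt on the gate's outside, 0.2 kg: a level rod 10 mm thick along the gate with a 16 mm ball at its left end, 82 mm left of the origin, and an upright handle. Origin: on the rod's axis under the handle; y along the rod to the left, x into the cabinet, z up. Latched: cabinet frame x -103, y +10, z 85 mm, ball beyond the lip. It slides level in two slotted guides
- bolt_handle (a point): middle of the grip of the bolt's upright handle, 85 mm above the rod's axis: a black round grip 18 mm in diameter, 38 mm high (66 to 104 mm above the rod's axis), axis upright, a 22 mm flange below it. Its middle is 30 mm above the shut lid's top and 30 mm in front of the gate, free on all sides; moves with the bolt
- bolt_draw (a joint): how far the bolt is drawn to the right (towards the gate's hinge, bolt frame -y), m: 0 latched, the ball meets the lip at 0.004 unless lifted, the ball is right out of the keeper at 0.028, stop at 0.036. Stays where left; friction 1.2 N
- bolt_lift (a joint): how far the bolt is lifted in its slotted guides, m: 0 sagging down (its own weight, 2 N, brings it back), the ball passes over the lip above 0.012, stop at 0.022
- timer: white bench timer 62 x 62 x 18 mm lying on the worktop to the right; origin at the centre of its underside. Bystander
- tumbler: steel tumbler with a black rim, 82 mm in diameter, 122 mm high, standing to the right; origin at the centre of its underside. Bystander

How it is judged:
On the way, in this order (a step that is already met when the one before it is completed fails the run):
1. the lid is fully shut, the gate still latched (value of joint lid below 0.04 rad and value of joint bolt_draw below 0.015 m), for 0.2 s.
2. the bolt is lifted and is being drawn over the lip, the gate still shut (value of joint bolt_lift above 0.009 m and value of joint bolt_draw above 0.012 m and value of joint gate below 0.12 rad), for 0.05 s.
3. the bolt is out of the keeper (value of joint bolt_draw above 0.026 m), for 0.1 s.
At the end, for the whole second after the job is handed in: the lid is shut (under 0.05 rad); the gate stands still at 0.26 to 0.62 rad (15 to 35 degrees) and the fingers are still holding the bolt (contact force over 1 N); the gate's spring would shut it if let go (value of joint lid below 0.05 rad and value of joint gate between 0.26 and 0.62 rad and velocity of joint gate between -0.1 and 0.1 rad/s and contact force between the fingers and bolt above 1 N); the arm keeps its last pose, push and grip.
It fails at once if the lid is slammed (faster than 3 rad/s) (velocity of joint lid below -3 rad/s).
It fails at once if the timer is disturbed (distance of timer from where it was at the start of the episode above 0.03 m).
It fails at once if the tumbler is disturbed (distance of tumbler from where it was at the start of the episode above 0.03 m or angle between tumbler's own z axis and vertical above 0.4 rad).
It also fails if it takes over 54 s, if anything falls off the work surface, if the arm or the gripper's body presses on something with over 40 N, if the wrist force passes 120 N, or if a joint passes its speed limit or range.

## Working session

There is one attempt and no reset: what is moved stays moved. The work goes in short steps, each a Python script; the robot and the scene stay as the last script left them, time stands still between calls to the robot, and variables do not carry over. Pictures are saved under pics/ and viewed, at most 10 in all, crops included, and the job is handed in when it is done.

```bash
mkdir -p pics; ls; python3 - <<'E'
from cell import bot, optics
import cv2
for n in ("side","top"):
    r=optics.read_camera(n); cv2.imwrite(f"pics/{n}0.png",r["color"])
    print(n,r["intrinsics"].tolist(),r["cam_to_world"].round(4).tolist())
s=bot.sense(); print(s)
E
```

```text
pics
side [[420.56549567716445, 0.0, 317.96426751980584], [0.0, 420.56549567716445, 201.0025235138212], [0.0, 0.0, 1.0]] [[-0.9845, -0.1089, 0.1376, 0.3165], [-0.1743, 0.5154, -0.839, 0.3952], [0.0205, -0.85, -0.5264, 0.6133], [0.0, 0.0, 0.0, 1.0]]
top [[429.66932712455264, 0.0, 315.1714402802832], [0.0, 429.66932712455264, 195.90389167583214], [0.0, 0.0, 1.0]] [[-0.0035, -0.9873, 0.1591, 0.3347], [-0.9999, 0.0018, -0.0112, -0.4088], [0.0108, -0.1591, -0.9872, 0.9598], [0.0, 0.0, 0.0, 1.0]]
{'t': 0.1, 'joints': array([ 1.01099861e+00,  3.42652912e-01,  1.52488850e+00,  2.88905197e-05,
        1.27538261e+00, -1.45985429e-01]), 'joint_vel': array([ 1.50976747e-03, -1.02728445e-03, -3.82578241e-03, -1.99234733e-04,
        2.12091605e-04,  7.10087045e-05]), 'joint_torque': array([ 1.08484714e-03, -4.32006347e+01, -2.44693476e+01,  7.17545184e-02,
        5.25399204e-02,  1.62126662e-05]), 'eef_pos': array([0.21088527, 0.48041047, 0.22612604]), 'orientation': array([-6.45299841e-01, -3.07410717e+00,  1.94712851e-03]), 'ft_force': array([-0.29087236, -0.34541914, -1.12319495]), 'wrist_torque': array([ 0.01219623, -0.00020342,  0.02839112]), 'gripper_force': 0.0, 'grip_width': 0.09168461856834394}
```

View pics/side0.png

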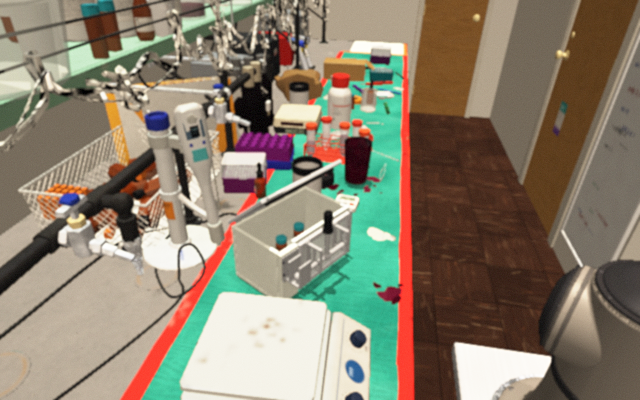

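View pics/top0.png

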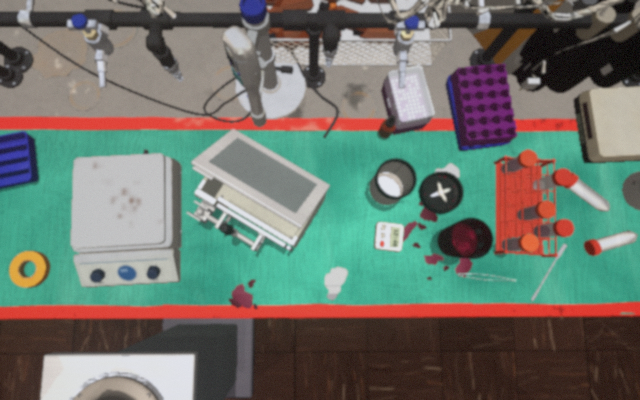

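```bash
python3 - <<'E'
import cv2
a=cv2.imread("pics/side0.png")[150:310,220:370]; b=cv2.imread("pics/top0.png")[120:260,180:340]
cv2.imwrite("pics/c1.png",cv2.resize(a,None,fx=3.75,fy=3.75,interpolation=cv2.INTER_CUBIC)[:600])
cv2.imwrite("pics/c2.png",cv2.resize(b,None,fx=4.25,fy=4.25,interpolation=cv2.INTER_CUBIC))
E
```

```text
(no output)
```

View pics/c1.png

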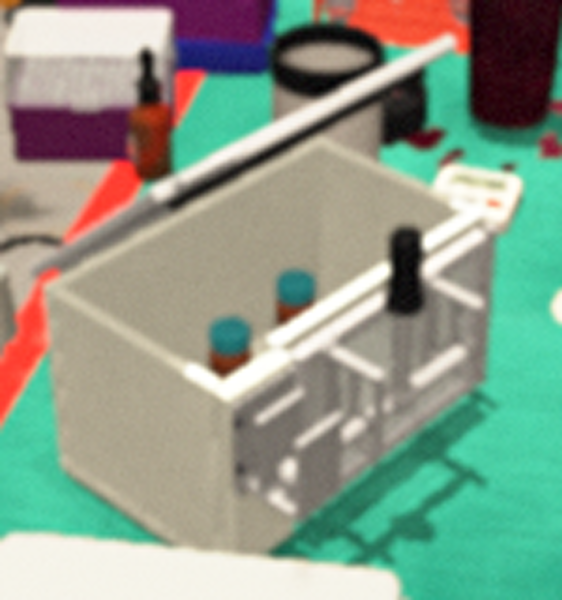

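View pics/c2.png

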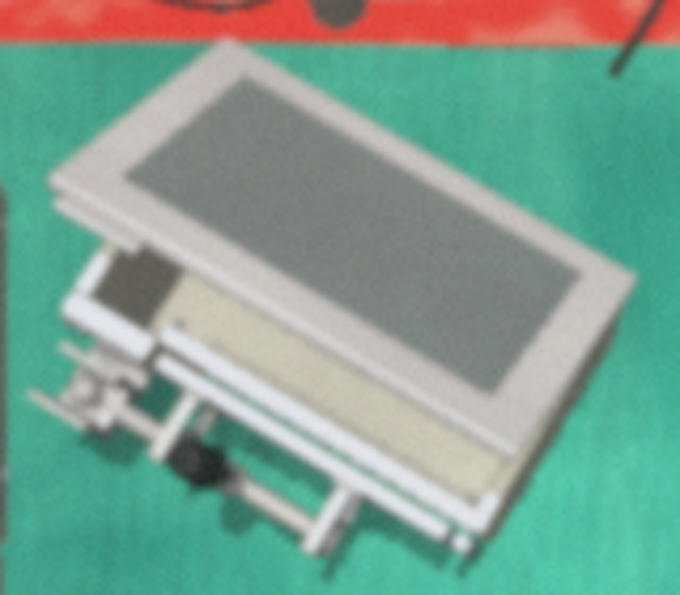

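```bash
cat > h.py <<'E'
import numpy as np, cv2
from cell import bot, move_gripper, kin, optics
from scipy.optimize import least_squares
from scipy.spatial.transform import Rotation as R
def proj(r,p):
    T=np.linalg.inv(r["cam_to_world"]); q=r["intrinsics"]@(T[:3,:3]@p+T[:3,3]); return q[:2]/q[2]
def lidpt(a,y,d=.135):  # outer-face point at distance d from hinge axis
    u=np.array([-np.cos(a),0,np.sin(a)]); n=np.array([np.sin(a),0,np.cos(a)])
    return np.array([.067,y,.132])+d*u+.008*n
E
python3 - <<'E'
from h import *
c={n:optics.read_camera(n) for n in("side","top")}
S=lambda x,y:np.array([220+x/3.75,150+y/3.75]); T=lambda x,y:np.array([180+x/4.25,120+y/4.25])
def blob(n,x0,x1,y0,y1):
    g=c[n]["color"][y0:y1,x0:x1].max(2); m=(g<70).astype(np.uint8)
    k,l,st,ce=cv2.connectedComponentsWithStats(m); i=1+st[1:,4].argmax(); print(n,st[i]); return ce[i]+[x0,y0]
hs=blob("side",318,338,207,236); ht=blob("top",217,237,218,240); print(hs,ht)
L=[("side",S(228,398),(-.065,.11,.13)),("side",S(48,288),(.065,.11,.13)),
("top",T(65,312),(-.065,.11,.13)),("top",T(487,528),(-.065,-.11,.13)),
("side",hs,(-.103,.01,.170)),("top",ht,(-.103,.01,.172)),
("top",T(637,278),("l",-.112,.0)),("top",T(228,40),("l",.112,0)),("top",T(515,455),("l",-.112,.14)),("top",T(50,182),("l",.112,.14)),
("side",S(160,190),("l",.112,.14)),("side",S(455,36),("l",-.112,.14))]
def f(p):
    M=R.from_euler("z",p[2]).as_matrix(); o=[]
    for n,px,q in L:
        q=lidpt(p[3],q[1],q[2]) if q[0]=="l" else np.array(q)
        o.append(proj(c[n],M@q+[p[0],p[1],0])-px)
    return np.array(o).ravel()
s=least_squares(f,[.5,-.2,-.4,.7],loss="soft_l1"); print(s.x,np.degrees(s.x[2]));print(f(s.x).reshape(-1,2).round(1).tolist())
# grip triangulated
A=[];b=[]
for n,px in(("side",hs),("top",ht)):
    d=c[n]["cam_to_world"][:3,:3]@np.linalg.solve(c[n]["intrinsics"],[*px,1]);d/=np.linalg.norm(d);P=np.eye(3)-np.outer(d,d);A.append(P);b.append(P@c[n]["cam_to_world"][:3,3])
print("grip tri",np.linalg.solve(sum(A),sum(b)), "model",R.from_euler("z",s.x[2]).apply([-.103,.01,.17])+[s.x[0],s.x[1],0])
np.save("cab.npy",s.x)
E
```

```text
side [  5   4  10  23 174]
top [ 3  6 14 10 92]
[327.70689655 222.51724138] [226.79347826 228.81521739]
[ 0.48343291 -0.31370945 -0.52171157  0.71111923] -29.891871035845817
[[-2.1, -3.8], [-1.1, -1.8], [1.1, -4.1], [-0.9, 1.2], [2.3, -3.7], [-1.1, 1.0], [-0.0, -1.3], [-2.2, -0.5], [0.5, 0.3], [-1.8, 0.6], [0.6, -0.5], [0.2, -1.5]]
grip tri [ 0.40253368 -0.25352939  0.16103271] model [ 0.39911891 -0.25370821  0.17      ]
```

```bash
cat >> h.py <<'E'
cab=np.load("cab.npy"); Mz=lambda y:R.from_euler("z",y)
def W(p): return Mz(cab[2]).apply(p)+[cab[0],cab[1],0]
def C(p): return Mz(-cab[2]).apply(np.array(p)-[cab[0],cab[1],0])
def ori(extra=0,flip=1):
    y=Mz(cab[2]+extra).apply([0,flip,0]); z=np.array([0,0,-1.]); return R.from_matrix(np.c_[np.cross(y,z),y,z]).as_rotvec()
E
python3 - <<'E'
from h import *
for fl in(1,-1): print(fl,[kin.inverse_kinematics(W(p),ori(e,fl)) for p,e in(((-.05,0,.3),0),((-.103,.01,.15),0),((-.134,-.04,.17),.43))])
fl=-1
q=[kin.inverse_kinematics(W((-.05,0,.3)),ori(0,f)) for f in(1,-1)]
fl=(1,-1)[int(np.argmin([abs(v[5]) if v is not None else 9 for v in q]))]; print("flip",fl); open("fl","w").write(str(fl))
p=bot.sense()["eef_pos"]; bot.movel(p+[0,0,.12],vel=.3); move_gripper(0.0)
bot.move_to(W((-.03,0,.32)),ori(0,fl))
a0=cab[3]
P=lambda a: lidpt(a,0,.115)+[0,0,.0095*np.tan(a)]
bot.movel(W(P(a0)+[0,0,.03]),vel=.2); f0=bot.sense()["ft_force"]
for a in np.arange(a0,.06,-.08):
    bot.movel(W(P(a)),vel=.08); s=bot.sense(); print(round(a,2),(s["ft_force"]-f0).round(1),round(s["t"],1))
E
```

```text
1 [array([-0.7263908 ,  0.29833336,  1.38452735,  0.        ,  1.45873195,
       -1.77547555]), array([-0.72849267,  0.32994627,  1.77643231,  0.        ,  1.03521407,
       -1.77757743]), array([-0.85299044,  0.26079928,  1.813553  ,  0.        ,  1.06724037,
       -2.3320752 ])]
-1 [array([-7.26390797e-01,  2.98333356e-01,  1.38452735e+00, -8.88178420e-16,
        1.45873195e+00,  1.36611710e+00]), array([-7.28492668e-01,  3.29946273e-01,  1.77643231e+00, -8.88178420e-16,
        1.03521407e+00,  1.36401523e+00]), array([-8.52990444e-01,  2.60799284e-01,  1.81355300e+00, -8.88178420e-16,
        1.06724037e+00,  8.09517452e-01])]
flip -1
0.71 [-0.2 -0.2  0.2] 6.1
0.63 [-0.2 -1.  -0.4] 6.4
0.55 [ 0.1 -1.1 -0.1] 6.6
0.47 [ 0.3 -0.6 -0.2] 6.9
0.39 [ 0.4 -0.9 -0.4] 7.2
0.31 [-0.  -0.1 -0.1] 7.5
0.23 [-0.4 -0.8  0.1] 7.7
0.15 [-0.4 -0.8 -0.4] 8.0
0.07 [-0.9 -0.9 -0.1] 8.3
```

```bash
python3 - <<'E'
from h import *
print(bot.sense()["eef_pos"], C(bot.sense()["eef_pos"]))
a=optics.read_camera("side")["color"][110:310,200:440]; b=optics.read_camera("top")["color"][100:300,160:360]
o=np.hstack([cv2.resize(a,(480,400)),cv2.resize(b,(320,320))[:, :] if 0 else cv2.resize(b,(400,400))])
cv2.imwrite("pics/d.png",cv2.resize(o,(800,364)))
E
```

```text
[ 0.44239838 -0.2900666   0.14866212] [-4.73583695e-02  4.74274168e-05  1.48662123e-01]
```

View pics/d.png

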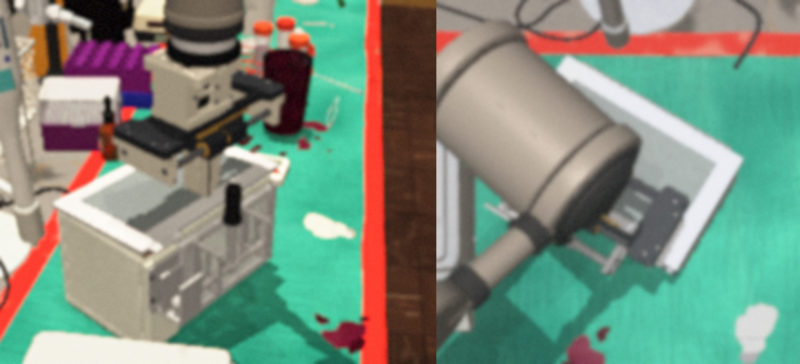

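The lid is almost shut under the fingertips; I'll press it home until a firm stop, then remeasure.

```bash
python3 - <<'E'
from h import *
f0=bot.sense()["ft_force"]; p=bot.sense()["eef_pos"]
for z in np.arange(.146,.131,-.0015):
    bot.movel([p[0],p[1],z],vel=.03); s=bot.sense(); f=s["ft_force"]-f0; print(round(z,4),s["eef_pos"][2].round(4),f.round(1))
    if f[2]>8: break
bot.pause(.3); bot.movel([p[0],p[1],.25],vel=.25); move_gripper(.06)
p=np.array([.30,.0,.33]); bot.move_to(p,ori(0,-1))
for n,(y0,y1,x0,x1) in(("side",(150,310,220,370)),("top",(120,260,180,340))):
    c=optics.read_camera(n)["color"]; cv2.imwrite(f"pics/{n}1.png",c)
    cv2.imwrite(f"pics/{n}1c.png",cv2.resize(c[y0:y1,x0:x1],None,fx=3.75,fy=3.75,interpolation=cv2.INTER_CUBIC))
print(bot.sense()["t"])
E
```

```text
0.146 0.146 [-1.1  0.1  0.7]
0.1445 0.1444 [-0.4 -0.5  0.8]
0.143 0.1429 [-0.4 -0.7  1.3]
0.1415 0.1414 [ 0.  -0.6 -0.4]
0.14 0.1402 [-1.5  0.8  4. ]
0.1385 0.1401 [-4.4  2.5 14.4]
13.2167
```

View pics/side1c.png

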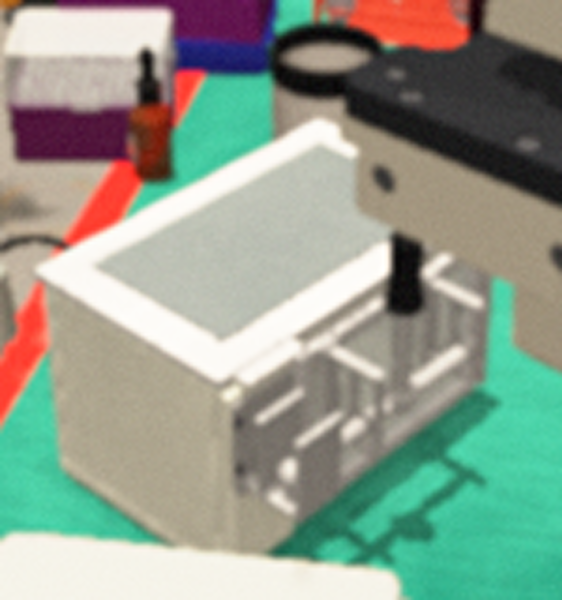

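View pics/top1c.png

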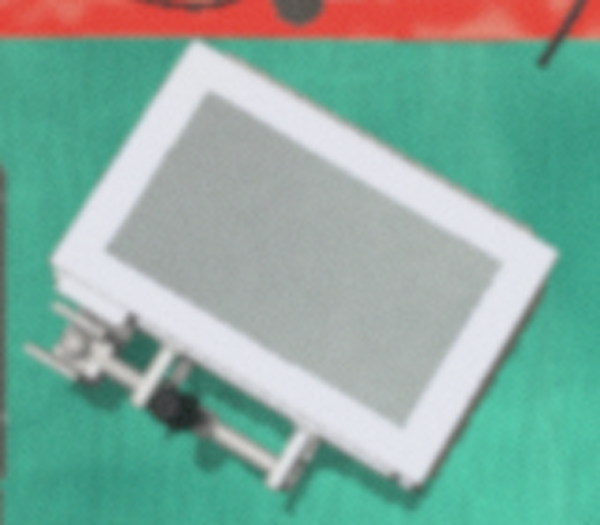

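The lid lies flat. Its corners in the top crop are (195,40), (557,254), (420,488) and (52,262); in the side crop (38,270), (222,382) and (322,122). I'll refit from these plus the handle.

```bash
python3 - <<'E'
from h import *
c={n:optics.read_camera(n) for n in("side","top")}
S=lambda x,y:np.array([220+x/3.75,150+y/3.75]); T=lambda x,y:np.array([180+x/3.75,120+y/3.75])
x0,x1,y,z=-.073,.067,.112,.14
L=[("top",T(195,40),(x1,y,z)),("top",T(557,254),(x1,-y,z)),("top",T(420,488),(x0,-y,z)),("top",T(52,262),(x0,y,z)),
("side",S(38,270),(x1,y,z)),("side",S(222,382),(x0,y,z)),("side",S(322,122),(x1,-y,z))]
def fit(L):
    f=lambda p:np.array([proj(c[n],Mz(p[2]).apply(q)+[p[0],p[1],0])-px for n,px,q in L]).ravel()
    s=least_squares(f,cab[:3]); print(s.x.round(4),f(s.x).reshape(-1,2).round(1).tolist()); return s.x
fit([l for l in L if l[0]=="top"]); fit([l for l in L if l[0]=="side"]); p=fit(L)
g=Mz(p[2]).apply([-.103,.01,.17])+[p[0],p[1],0]; print("grip",g)
top=g+[0,0,.019];bot_=g-[0,0,.019]
print("side top/bot pred",proj(c["side"],top),proj(c["side"],bot_),"seen",S(407,228),S(406,308))
print("top pred",proj(c["top"],top),proj(c["top"],bot_),"seen",(226.8,228.8),T(177,408))
np.save("cab.npy",[*p,0])
E
```

```text
[ 0.4832 -0.3155 -0.5425] [[0.1, -0.3], [1.0, 0.0], [-0.0, 0.0], [-1.0, 0.3]]
[ 0.4818 -0.3077 -0.5417] [[-0.8, -0.0], [0.3, 0.5], [0.5, -1.1]]
[ 0.4832 -0.314  -0.5399] [[-0.9, -0.3], [0.2, -0.1], [-0.7, -0.1], [-1.8, 0.5], [-0.3, -1.8], [0.6, -1.8], [0.3, -2.4]]
grip [ 0.39998616 -0.25245639  0.17      ]
side top/bot pred [329.84442342 210.62081679] [329.13677413 227.39724039] seen [328.53333333 210.8       ] [328.26666667 232.13333333]
top pred [223.12785829 228.54348468] [227.1876083  230.24523141] seen (226.8, 228.8) [227.2 228.8]
```

```bash
python3 - <<'E'
from h import *
g=np.array([.4005,-.2535,.153]); o=ori(0,-1)
bot.move_to([*g[:2],.26],o); bot.movel(g,vel=.12); f0=bot.sense()["ft_force"]; print(bot.sense()["eef_pos"])
move_gripper(0.0,8); s=bot.sense(); print(s["grip_width"],s["gripper_force"],(s["ft_force"]-f0).round(1))
move_gripper(0.0,30); s=bot.sense(); print(s["grip_width"],s["gripper_force"],(s["ft_force"]-f0).round(1),s["t"])
for n in (6,12,17):
    bot.movel(g+[0,0,n/1000],vel=.05); s=bot.sense(); print(n,(s["ft_force"]-f0).round(1),s["eef_pos"].round(4))
c=[cv2.resize(optics.read_camera("side")["color"][150:310,220:370],(400,427)),cv2.resize(optics.read_camera("top")["color"][150:270,180:280],(356,427))]
cv2.imwrite("pics/e.png",np.hstack(c))
E
```

```text
[ 0.40093357 -0.25369337  0.15374958]
0.018406307383232158 8.000014649005607 [0.3 3.1 0.4]
0.01732641647481393 30.000284754205495 [0.5 1.3 0.8] 16.4083
6 [ 0.1  1.5 -2.6] [ 0.4005 -0.2535  0.1592]
12 [-0.2  0.6 -1.6] [ 0.4005 -0.2536  0.1653]
17 [ 0.3  0.2 -1.7] [ 0.4005 -0.2535  0.1703]
```

View pics/e.png

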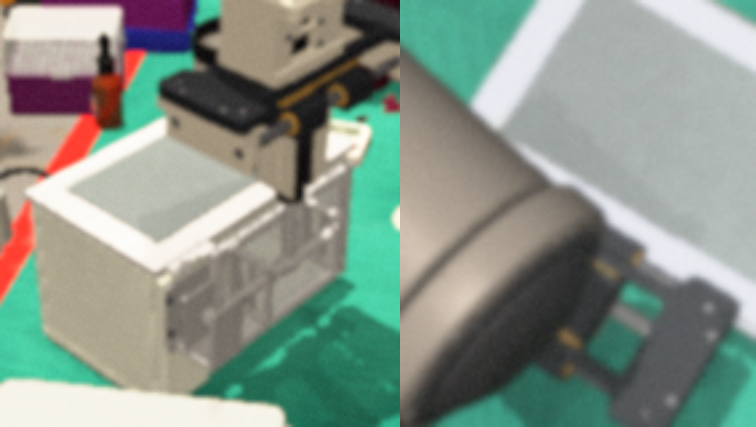

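The grip closed on 18 mm and the 2 N bolt weight is carried, so the bolt is lifted. Next I draw it along cabinet -y, watching the force.

```bash
python3 - <<'E'
from h import *
g=bot.sense()["eef_pos"]; d=Mz(cab[2]).apply([0,-1,0]); f0=bot.sense()["ft_force"]
for n in (8,14,20,25,28,31,33):
    bot.movel(g+d*n/1000,vel=.05); s=bot.sense(); f=Mz(-cab[2]).apply(s["ft_force"]-f0); print(n,f.round(1),(C(s["eef_pos"])-C(g))[1].round(4),s["grip_width"].round(4))
    if abs(f[1])>9: break
print(s["t"],C(s["eef_pos"]))
E
```

```text
Traceback (most recent call last):
AttributeError: 'float' object has no attribute 'round'
```

```bash
python3 - <<'E'
from h import *
d=Mz(cab[2]).apply([0,-1,0]); g=np.array([.4005,-.2535,.1703]); f0=bot.sense()["ft_force"]; print(f0)
for n in (14,20,25,28,31,33):
    bot.movel(g+d*n/1000,vel=.05); s=bot.sense(); f=Mz(-cab[2]).apply(s["ft_force"]-f0); print(n,f.round(1),(C(s["eef_pos"])-C(g))[1],s["grip_width"])
    if abs(f[1])>9: break
print(s["t"],C(s["eef_pos"]))
E
```

```text
[-1.42150582 -1.50370366 -2.1436536 ]
14 [ 0.4  0.7 -0.7] -0.014512060422248495 0.017342632608294016
20 [ 0.1  1.5 -1. ] -0.020490184811275756 0.01746698494908616
25 [-0.1  0.4 -0.2] -0.025435994876122192 0.016916362968924844
28 [-0.2  1.7 -0.2] -0.028213318291808884 0.016930081602464838
31 [ 0.4  1.  -0.1] -0.031206700527742267 0.017224397751638965
33 [0.5 1.7 0.1] -0.03311385431590459 0.017538392674795338
19.1333 [-0.10205824 -0.0237449   0.1702904 ]
```

Drawn 33 mm with no jam. Now the swing, stepwise on the arc round the hinge.

```bash
python3 - <<'E'
from h import *
p=C(bot.sense()["eef_pos"]); h=np.array([-.073,-.1,0]); f0=bot.sense()["ft_force"]
for a in np.arange(1,10)*.44/9:
    bot.movel(W(h+Mz(a).apply(p-h)),ori(a,-1),vel=.06); s=bot.sense(); f=Mz(-cab[2]-a).apply(s["ft_force"]-f0); print(a.round(2),f.round(1),s["grip_width"],round(s["t"],1))
    if np.linalg.norm(f)>18: break
bot.pause(.5); s=bot.sense(); print(s["gripper_force"],s["joint_vel"].round(3),s["t"])
a=optics.read_camera("side")["color"][120:310,220:420]; b=optics.read_camera("top")["color"][130:290,170:330]
cv2.imwrite("pics/f.png",np.hstack([cv2.resize(a,(400,380)),cv2.resize(b,(380,380))]))
E
```

```text
0.05 [0.5 0.7 0.6] 0.01736981910333639 19.4
0.1 [2.2 0.2 0. ] 0.01721553634987445 19.6
0.15 [2.8 0.1 0.8] 0.017282134567504995 19.9
0.2 [ 3.1  0.2 -0.5] 0.01753136500073398 20.1
0.24 [ 4.1  0.2 -0.3] 0.017019984681896895 20.4
0.29 [ 3.4  0.5 -0.8] 0.016939210564721065 20.6
0.34 [ 4.7 -0.5 -0.1] 0.017446999977369437 20.9
0.39 [ 4.4  0.6 -1.4] 0.01711719965940046 21.1
0.44 [ 4.4  0.2 -0.8] 0.01707835602019296 21.4
29.999693920835853 [-0.002 -0.003 -0.001  0.001 -0.    -0.002] 21.8833
```

View pics/f.png

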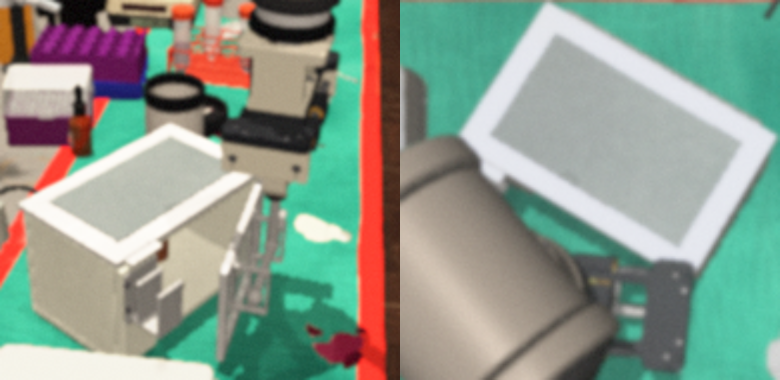

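The picture shows the gate ajar (its free edge near (225,310) in the left crop), the lid flat, and the handle gripped.

```bash
python3 -c "
from cell import bot
print(bot.finish_job())"
```

```text
the job is handed in; nothing more can be done
None
```

The job is handed in, with no verdict returned: the lid is shut, the bolt was lifted and drawn about 33 mm out of the keeper, and the gripper is holding the gate ajar at about 25° (0.44 rad by the arm's path).

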